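# Turn the upside-down trimming board over on the mushroom packing stand

### The arm

A 7-joint arm with a two-finger parallel gripper is mounted at the origin on the work surface. World frame = base frame: x ahead of the robot, y to its left, z up, the work surface at z = 0. Lengths are in m, angles in rad, forces in N, time in s.
With the tool pointing down it reaches from about 0.4 to 0.85 m from the base axis. Payload 10.4 kg.
Tool frame: the origin (TCP) lies midway between the tips of the shut fingers; the grasp point (between the pads) lies 19 mm behind it; z points along the fingers, x is the direction in which the jaws open and shut, and the axes are right-handed (so a half turn about z gives the same grasp; the last joint's range is limited). The gripper opens to 85 mm and grips with 20 to 120 N. Pads are 22 mm wide; open, the fingers measure 114 mm over their backs; the gripper's body (76 mm by 85 mm) begins 54 mm behind the grasp point. The pads swing forward as they close: fully open they stand 13 mm farther back than shut.
Start: joints at [-1.341, 0.332, -0.065, 1.46, 0.022, 1.35, -0.088], TCP at [0.156, 0.605, 0.21] pointing down, gripper open.
Joint ranges: [-2.6, 2.6], [-0.5, 2.12], [-1.47, 1.34], [0.16, 2.42], [-1.27, 4.41], [0.06, 2.06], [-2.6, 2.6]. Speed limits (rad/s): [2.22, 2.22, 2.79, 2.79, 3.14, 3.14, 3.14].

### API

Orientations are given as a unit quaternion [x, y, z, w].
In Python, from workcell import manip, cams gives the robot as it stands.
- The arm moves only by the tool move_arm, never from a script. Its argument "moves" is a list of rows, each a list of 7 numbers: the turn, a rotation vector about the tool's x, y, z in degrees, then the shift along the tool's x, y, z in m, then the finger opening in m, from 0 to 0.0854. A call has 1 to 10 rows; each row is the pose to reach, as a shift and turn from the pose commanded when the call began, along the tool's axes at that moment; what a row does not reach only later rows make up. A row lasts 1/10 s, in which the tool goes at most 50 mm and 8.59 degrees, less where a joint would pass 70% of its speed; a pose out of reach is approached as far as the arm can. A call with a gripper value outside its range is refused whole. The fingers move at their own pace and stop on an object; "grip_force" is the grip in N (left out, the last holds). Time passes only in rows, so rows that repeat a pose let the fingers close. It gives the time, the measured TCP pose, the force and the opening at its end, in the units of the state.
- manip.get_obs(): the state, without advancing time (a new reading comes with each control period).
- cams.camera(name): name is "side" or "top"; returns the picture (420x560x3 uint8, red, green, blue); there is no depth.
- cams.camera_params(name): a dict with "fx", "fy", "cx", "cy" (pixels), "dist_coeffs" ([k1, k2, p1, p2, k3] as OpenCV has them; the pictures are not rectified), "xyz" and "rotation" of the camera in the world. Camera axes: x right, y up, looking along -z (the intrinsics and any distortion apply to the point x, -y, -z); pixel columns grow to the right and rows downward; lengths in m; the calibration is good to about 2 mm. A picture is of the moment at which its call begins. camera_params takes no time and is no camera call.
- manip.hand_in(): hands the job in, once; it reports no verdict.
The state is a dict: "clock": time; "joint_pos": joint angles; "joint_velocities": joint speeds; "tau": joint torques, N m; "position": TCP position; "ee_rot": TCP orientation; "ft_force": force on the tool from outside, world axes, zero at the start; "torque": the same for the moment, N m; "grip_width": opening from 0.0 (shut) to 1.0 (fully open).
Only numpy, scipy, OpenCV 4.12 (cv2) and the standard library are available. Lean on these libraries where they do the work, as an engineer would, in place of code of your own. Each camera call takes 0.05 s, during which the arm holds its last target. There are 200 camera calls.

### The job

Of the two white trimming boards on the packing stand, one lies upside down with its two black rubber runners on top. Slide that board out over the stand's open edge (the one opposite the batten) until a good 40 mm of it sticks out, get under the part that sticks out, and turn the board over so that it ends lying flat on its runners, wholly on the stand. Leave the other board where it lies and let go of everything.

Things in the scene. Friction and masses are not known exactly. Their poses are not given: they have to be found in the camera images.
- stand: Fixed low wooden stand, plank top 340 mm (its x) by 360 (its y), 22 thick, top face 130 mm above the table. Origin on the table under its middle, z up, turned up to 0.15 rad. Batten 15 mm wide, 20 high along its -y side; +y side is the open edge. Leg panels at x = -140 and +140 mm end 80 mm short of the open edge: free space beneath it.
- stand_edge (a point): Middle of the stand's open edge at the level of the top face (180 mm along the stand's +y from its middle). Axes as the stand's.
- board: The board to turn over: white plastic, 110 mm (its x) by 140 (its y), 9 thick, 0.13 to 0.25 kg. Starts plain face down, z up, its +y towards the open edge within 0.17 rad. Two black runners 8 mm wide, 110 long along y, 4 high on its +z face at x = -42 and +42. Origin: middle of the plain face (13 mm above the stand when turned over, z down).
- board_lip (a point): Middle of the board's +y edge, in the plane of its plain face: the edge nearest the stand's open edge at the start. Axes as the board's.
- board_tail (a point): Middle of the board's opposite, -y edge, in the plane of its plain face. Axes as the board's.
- other_board: An alike board the right way up: on its runners (beneath), bare face up, 13 mm above the stand's top. It lies beside the first along the stand's x, centres about 157 mm apart that way; either may be nearer the robot. Origin: centre of its underside, on the stand. To be left alone.
Things that resemble listed ones, but are neither listed nor needed, are in the scene too. What is shaped like the board but pink or yellow is not meant.

How it is judged:
On the way:
1. the board, still plain face down on the stand, is slid out until its lip is at least 30 mm past the open edge (y of board_lip in the frame of stand_edge above 0.03 m and angle between board's own z axis and vertical below 0.12 rad and z of board in the frame of stand_edge between -0.008 and 0.008 m), for 0.2 s.
At the end, for the whole second after the job is handed in: The board lies turned over, resting flat (within 7 degrees) on its two runners on the stand's top, at rest, with no side of it sticking out past the stand's open edge or its ends by more than about 10 mm; the other board is within 20 mm of where it started (angle between board's own z axis and vertical above 3.02 rad and z of board in the frame of stand_edge between 0.007 and 0.019 m and y of each of board_lip, board_tail in the frame of stand_edge below 0.01 m and linear speed of board below 0.02 m/s and distance of other_board from where it was at the start of the episode below 0.02 m and x of board_lip in the frame of stand between -0.18 and 0.18 m and x of board_tail in the frame of stand between -0.18 and 0.18 m and x of board in the frame of stand between -0.125 and 0.125 m and y of board in the frame of stand_edge below -0.045 m); the robot touches nothing.
It fails at once if the other board is shifted by more than 20 mm or tipped (distance of other_board from where it was at the start of the episode above 0.02 m or angle between other_board's own z axis and vertical above 0.2 rad).
It also fails if it takes over 58 s, if anything falls off the work surface, if the arm or the gripper's body presses on something with over 40 N, if the wrist force passes 120 N, or if a joint passes its speed limit or range.

## Working session

There is one attempt and no reset: what is moved stays moved. The work goes in short steps, Python scripts to look and compute and a tool call to move; the robot and the scene stay as the last step left them, time stands still between calls to the robot, and variables do not carry over. Pictures are saved under pics/ and viewed, about 8 in all and at most 12, crops included, and the job is handed in when it is done.

Besides the shell and the picture viewer there is one more tool, called after ">>>" as name(argument=value, ...) on one line, values as JSON. move_arm: Moves the arm, as the interface text tells. Its arguments: {"type":"object","properties":{"moves":{"type":"array","items":{"type":"array","items":{"type":"number"}}},"grip_force":{"type":"number"}},"required":["moves"]}

```bash
ls; mkdir -p pics
python3 - <<'E'
from workcell import manip,cams
import cv2,numpy as np
for n in("side","top"):
    im=cams.camera(n); cv2.imwrite(f"pics/{n}0.png",im[:,:,::-1])
    p=cams.camera_params(n); print(n,{k:np.round(v,4).tolist() for k,v in p.items()})
print(manip.get_obs())
E
```

```text
pics
side {'fx': 452.0629, 'fy': 452.0629, 'cx': 276.5423, 'cy': 210.4898, 'dist_coeffs': [-0.1172, 0.0, 0.0, 0.0, 0.0], 'xyz': [0.1227, -0.6885, 0.751], 'rotation': [0.4144, -0.1204, -0.2339, 0.8713]}
top {'fx': 417.375, 'fy': 417.375, 'cx': 278.1597, 'cy': 209.0291, 'dist_coeffs': [-0.0431, 0.0, 0.0, 0.0, 0.0], 'xyz': [0.4662, -0.0003, 1.059], 'rotation': [0.0418, -0.0185, -0.7008, 0.7119]}
{'clock': 0.1, 'joint_pos': array([-1.34058457,  0.3328217 , -0.06470395,  1.4608435 ,  0.02160346,
        1.34992182, -0.08848682]), 'joint_velocities': array([-1.74537684e-04, -3.53811526e-04, -1.38538209e-03, -1.06881532e-03,
       -7.88333924e-05, -3.52934173e-04,  1.93649916e-04]), 'tau': array([ 1.91302708e-03, -6.26744843e+01,  4.92541306e-02, -3.92431033e+01,
        1.63698953e-02,  7.03960468e-03, -2.60281900e-05]), 'position': array([0.1562416, 0.6047786, 0.209594 ]), 'ee_rot': array([ 7.90598306e-01,  6.12334791e-01, -4.94178976e-04,  4.21298054e-04]), 'ft_force': array([ 0.6865617 ,  0.42594177, -0.35663616]), 'torque': array([ 0.06010539, -0.0269294 , -0.01926228]), 'grip_width': 0.9969358414879516}
```

View pics/top0.png

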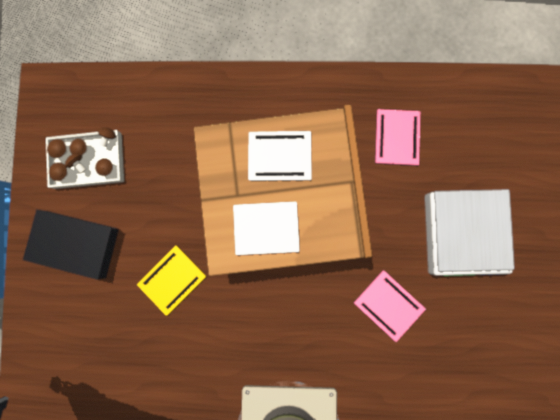

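View pics/side0.png

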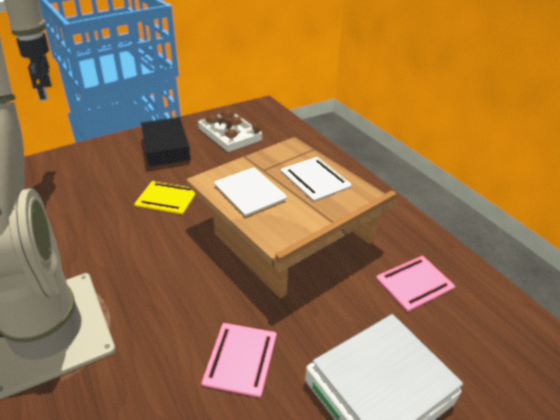

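Top view candidates:
- (280,155): white, two black runners on top, on the stand. This fits the board to turn.
- (266,228): white and bare, on the stand. This is the other board.
- Pink at (398,137) and (390,306), and yellow at (171,280): decoys lying on the table.

The open edge is on the left, from (195,128) to (209,275). The batten is on the right, at about x=355.

```bash
cat > h.py <<'E'
import numpy as np,cv2
from workcell import manip,cams
from scipy.spatial.transform import Rotation as R
def ray(n,px):
    p=cams.camera_params(n);K=np.array([[p['fx'],0,p['cx']],[0,p['fy'],p['cy']],[0,0,1]])
    u=cv2.undistortPoints(np.float64(px).reshape(-1,1,2),K,np.array(p['dist_coeffs']))[:,0]
    d=np.c_[u[:,0],-u[:,1],-np.ones(len(u))]
    return np.array(p['xyz']),R.from_quat(p['rotation']).apply(d)
def plane(n,px,z):
    o,d=ray(n,px);return o+d*((z-o[2])/d[:,2])[:,None]
def proj(n,X):
    p=cams.camera_params(n);K=np.array([[p['fx'],0,p['cx']],[0,p['fy'],p['cy']],[0,0,1]])
    c=R.from_quat(p['rotation']).inv().apply(np.atleast_2d(X)-np.array(p['xyz']))*[1,-1,-1]
    return cv2.projectPoints(c,np.zeros(3),np.zeros(3),K,np.array(p['dist_coeffs']))[0][:,0]
def white(im):
    h=cv2.cvtColor(im,cv2.COLOR_RGB2HSV);return ((h[...,1]<40)&(h[...,2]>190)).astype(np.uint8)
E
python3 - <<'E'
from h import *
im=cv2.imread('pics/top0.png')[:,:,::-1].copy()
m=white(im); m[:100]=0; m[270:]=0; m[:,:200]=0; m[:,345:]=0
m=cv2.morphologyEx(m,cv2.MORPH_CLOSE,np.ones((5,5)))
for c in cv2.findContours(m,0,2)[0]:
    if cv2.contourArea(c)<800: continue
    b=cv2.boxPoints(cv2.minAreaRect(c)); print(b.round(1).tolist())
    z=.139 if b[:,1].mean()<200 else .143
    W=plane('top',b,z); print('z',z,W.round(4).tolist(),'c',W.mean(0).round(4),'sides',[round(float(np.linalg.norm(W[i]-W[i-1])),4) for i in range(4)])
    e=W[np.argsort(-W[:,1])]; print('axis y dir',((e[0]+e[1])-(e[2]+e[3]))[:2].round(4))
h=cv2.cvtColor(im,cv2.COLOR_RGB2HSV)
o=((h[...,0]>8)&(h[...,0]<22)&(h[...,2]>150)).astype(np.uint8); 
pts=[]
for r in range(140,265,5):
    xs=np.flatnonzero(o[r,180:300]); 
    if len(xs): pts.append((xs[0]+179.5,r))
W=plane('top',pts,.13); print(W[::6].round(4).tolist()); 
l=cv2.fitLine(W[:,:2].astype(np.float32),cv2.DIST_HUBER,0,.01,.01).ravel();print('edge',l)
c=plane('top',[(195,128),(209,275),(371,258),(350,106)],.13);print(c.round(3).tolist())
cv2.imwrite('pics/crop0.png',cv2.resize(im[90:290,180:385,::-1],None,fx=3,fy=2.9,interpolation=cv2.INTER_CUBIC))
E
```

```text
[[232.5, 204.5], [296.20001220703125, 201.10000610351562], [298.8999938964844, 251.3000030517578], [235.10000610351562, 254.60000610351562]]
z 0.143 [[0.553, 0.132, 0.143], [0.5624, -0.0089, 0.143], [0.4525, -0.0162, 0.143], [0.4427, 0.1233, 0.143]] c [0.5026 0.0575 0.143 ] sides [0.1106, 0.1412, 0.1101, 0.1398]
axis y dir [-0.0192  0.2803]
[[248.0, 131.0], [310.0, 131.0], [310.0, 180.0], [248.0, 180.0]]
z 0.139 [[0.7206, 0.102, 0.139], [0.7218, -0.0378, 0.139], [0.6105, -0.0389, 0.139], [0.6088, 0.0992, 0.139]] c [0.6654 0.0311 0.139 ] sides [0.1119, 0.1398, 0.1113, 0.1382]
axis y dir [-0.0028  0.2779]
[[0.7013, 0.2254, 0.13], [0.6318, 0.2159, 0.13], [0.5635, 0.1999, 0.13], [0.4959, 0.1977, 0.13], [0.4284, 0.2249, 0.13]]
edge [0.9914974  0.13012637 0.55145216 0.20548593]
[[0.729, 0.225, 0.13], [0.396, 0.182, 0.13], [0.44, -0.175, 0.13], [0.784, -0.129, 0.13]]
```

View pics/crop0.png

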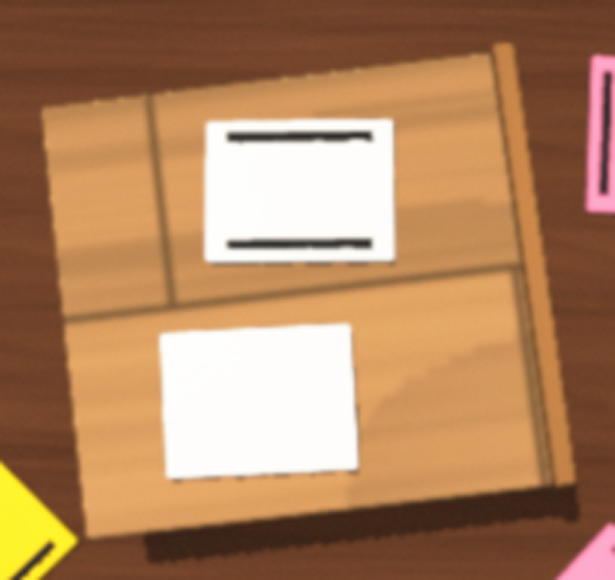

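The crop confirms it: the far board at (280,155) in the top view has its runners up. Sizes came out at 111 x 139 mm, as they should. The board's centre is (0.665, 0.031) with its +y along world y. The stand is turned about 0.125 rad, with the middle of its open edge at (0.5625, 0.2035). I'll push from the tail with closed fingers.

```bash
cat >> h.py <<'E'
def rel(pos,az=90.5,tilt=0,o=None):
    """row to reach pos with tool x at azimuth az; tilt>0: tips swing towards +(azimuth) side, deg"""
    o=o or manip.get_obs(); Rc=R.from_quat(o['ee_rot'])
    a=np.radians(az); X=np.array([np.cos(a),np.sin(a),0]);Z=np.array([0,0,-1.]);
    B=R.from_matrix(np.c_[X,np.cross(Z,X),Z])
    T=R.from_rotvec(np.cross(Z,X)*np.radians(-tilt)*-1)*B
    rv=np.degrees((Rc.inv()*T).as_rotvec()); s=Rc.inv().apply(np.array(pos)-o['position'])
    print('row',rv.round(1).tolist(),s.round(4).tolist(),'z',T.as_matrix()[:,2].round(2)); return T
def st(p):
    d=np.array(p)[...,:2]-[.5625,.2035]; c,s=np.cos(.125),np.sin(.125)
    return np.stack([d[...,0]*c+d[...,1]*s,-d[...,0]*s+d[...,1]*c],-1)
E
python3 - <<'E'
from h import *
rel([.666,-.085,.21]); rel([.666,-.085,.21],tilt=30)
E
```

```text
row [-0.0, 0.1, -15.0] [-0.5404, 0.6661, 0.0003] z [ 0.  0. -1.]
row [3.9, 29.9, -14.6] [-0.5404, 0.6661, 0.0003] z [-0.    0.5  -0.87]
```

>>> move_arm(moves=[[0,0,-15,-0.54,0.666,0,0],[0,0,-15,-0.54,0.666,0,0],[0,0,-15,-0.54,0.666,0,0],[0,0,-15,-0.54,0.666,0,0],[0,0,-15,-0.54,0.666,0,0],[0,0,-15,-0.54,0.666,0,0],[0,0,-15,-0.54,0.666,0,0],[0,0,-15,-0.54,0.666,0,0],[0,0,-15,-0.54,0.666,0,0],[0,0,-15,-0.54,0.666,0,0]], grip_force=30)

```text
clock: 1.1
position: [0.4543, 0.2012, 0.2103]
ee_rot: [0.704, 0.71, 0.0, -0.0]
ft_force: [0.9, 0.7, -0.0]
grip_width: -0.0
```

```bash
python3 -c "
from h import *
print(manip.get_obs()); rel([.666,-.085,.21])"
```

```text
{'clock': 1.1, 'joint_pos': array([-0.77639514,  0.04014809,  0.27646756,  1.80558952, -0.01163181,
        1.29729659,  1.08294281]), 'joint_velocities': array([ 0.53826929,  0.18941407,  0.52055405, -0.18054835, -0.06365269,
        0.00109491,  1.06963614]), 'tau': array([ -3.75375107, -42.73148417,  -1.08548496, -36.80949211,
         0.26920008,   0.35816339,  -2.29272477]), 'position': array([0.45426645, 0.20121587, 0.21026787]), 'ee_rot': array([ 7.03866197e-01,  7.10332569e-01,  8.22566854e-05, -1.02460724e-04]), 'ft_force': array([ 0.93005466,  0.65370409, -0.04478293]), 'torque': array([ 0.06563938, -0.04203292,  0.03261325]), 'grip_width': -3.2371686580973755e-05}
row [-0.0, -0.0, 0.0] [-0.2881, 0.2091, 0.0002] z [ 0.  0. -1.]
```

>>> move_arm(moves=[[0,0,0,-0.288,0.209,0,0],[0,0,0,-0.288,0.209,0,0],[0,0,0,-0.288,0.209,0,0],[0,0,0,-0.288,0.209,0,0],[0,0,0,-0.288,0.209,0,0],[0,0,0,-0.288,0.209,0,0],[0,0,0,-0.288,0.209,0,0],[0,0,0,-0.288,0.209,0,0],[0,0,0,-0.288,0.209,0,0],[0,0,0,-0.288,0.209,0,0]])

```text
clock: 2.1
position: [0.6648, -0.0816, 0.2099]
ee_rot: [0.704, 0.711, 0.0, -0.001]
ft_force: [-0.3, 0.9, -0.2]
grip_width: 0.003
```

```bash
python3 -c "
from h import *
rel([.666,-.08,.134])
print(manip.get_obs()['joint_pos'].round(2))"
```

```text
row [-0.0, -0.1, 0.1] [0.0015, 0.0013, 0.0759] z [ 0.  0. -1.]
[-0.3   0.46  0.51  1.35 -0.23  1.39  1.79]
```

>>> move_arm(moves=[[0,0,0,0,0.002,0.03,0],[0,0,0,0,0.002,0.06,0],[0,0,0,0,0.002,0.07,0],[0,0,0,0,0.002,0.075,0],[0,0,0,0,0.002,0.075,0],[0,0,0,0.0,0.002,0.075,0]])

```text
clock: 2.7
position: [0.6679, -0.0828, 0.1369]
ee_rot: [0.704, 0.71, 0.001, 0.001]
ft_force: [0.2, 1.3, 0.3]
grip_width: -0.001
```

>>> move_arm(moves=[[0,0,0,0,-0.001,0.0025,0],[0,0,0,0.012,-0.001,0.0025,0],[0,0,0,0.024,-0.001,0.0025,0],[0,0,0,0.036,-0.001,0.0025,0],[0,0,0,0.048,-0.001,0.0025,0],[0,0,0,0.06,-0.001,0.0025,0],[0,0,0,0.072,-0.001,0.0025,0],[0,0,0,0.084,-0.001,0.0025,0],[0,0,0,0.096,-0.001,0.0025,0],[0,0,0,0.096,-0.001,0.0025,0]])

```text
clock: 3.7
position: [0.6653, 0.0159, 0.1326]
ee_rot: [0.703, 0.711, 0.0, -0.0]
ft_force: [0.6, 0.9, -0.5]
grip_width: -0.001
```

Run:
```python
from h import *
im=cams.camera('top'); t=cv2.resize(im[60:300,180:400,::-1],None,fx=2,fy=2); s=cams.camera('side')
s=cv2.resize(s[80:300,120:420,::-1],None,fx=1.25*1,fy=1.25); s=cv2.copyMakeBorder(s,0,max(0,t.shape[0]-s.shape[0]),0,0,0)[:t.shape[0]]
cv2.imwrite('pics/push1.png',np.hstack([t[:,:420],s[:,:375]])); print(manip.get_obs()['position'])
```

```text
[0.66526923 0.01303048 0.13275815]
```

View pics/push1.png

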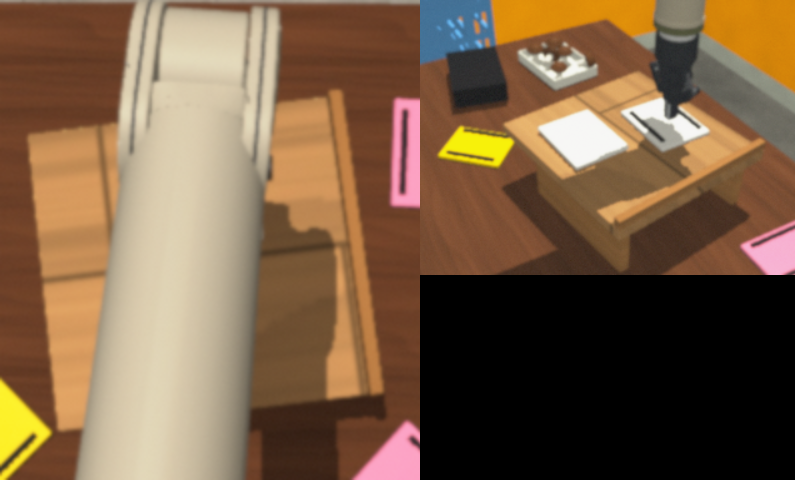

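Run:
```python
from h import *
im=cams.camera('side'); print(proj('side',manip.get_obs()['position']),manip.get_obs()['ft_force'])
W=np.array([[.7206,.102],[.7218,-.038],[.6105,-.039],[.6088,.099]])
for dy in(0,.06): print(dy,proj('side',np.c_[W+[0,dy],np.full(4,.139)]).round(0).tolist())
print('tip+z',proj('side',[[.665,.013,.145]]))
cv2.imwrite('pics/s2.png',cv2.resize(im[130:230,240:380,::-1],None,fx=5,fy=5,interpolation=cv2.INTER_CUBIC))
```

```text
[[319.41953337 181.38353476]] [-0.5955228  -0.20510102 -0.02960317]
0 [[317.0, 156.0], [352.0, 183.0], [313.0, 198.0], [280.0, 168.0]]
0.06 [[304.0, 145.0], [336.0, 171.0], [298.0, 184.0], [268.0, 157.0]]
tip+z [[319.53330395 177.06044149]]
```

View pics/s2.png

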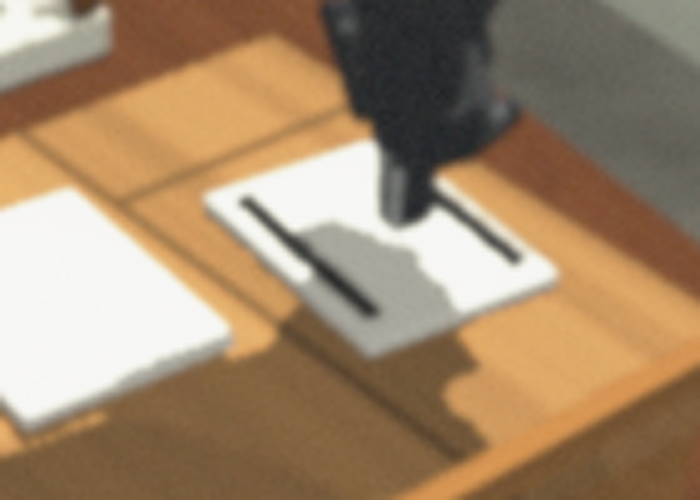

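The fingertip passed over the board, which didn't move: its corners are still at (281,168) and (352,184) in the side view. The tip appears about 15 mm higher than the reported TCP. I'll touch down on the board top, at about 0.139, to calibrate the height.

>>> move_arm(moves=[[0,0,0,0,0,0.002,0],[0,0,0,0,0,0.004,0],[0,0,0,0,0,0.006,0],[0,0,0,0,0,0.006,0]])

```text
clock: 4.25
position: [0.6651, 0.0128, 0.1263]
ee_rot: [0.704, 0.71, -0.0, -0.0]
ft_force: [-0.0, -0.4, 1.0]
grip_width: 0.0
```

>>> move_arm(moves=[[0,0,0,0,0,0.001,0],[0,0,0,0,0,0.002,0],[0,0,0,0,0,0.003,0],[0,0,0,0,0,0.003,0]])

```text
clock: 4.65
position: [0.6652, 0.0131, 0.1236]
ee_rot: [0.704, 0.71, -0.0, -0.0]
ft_force: [-0.1, 0.4, 0.4]
grip_width: -0.003
```

>>> move_arm(moves=[[0,0,0,0,0,0.001,0],[0,0,0,0,0,0.002,0],[0,0,0,0,0,0.003,0],[0,0,0,0,0,0.003,0]])

```text
clock: 5.05
position: [0.6652, 0.013, 0.1206]
ee_rot: [0.704, 0.71, -0.0, -0.0]
ft_force: [0.7, 1.1, -0.5]
grip_width: 0.004
```

>>> move_arm(moves=[[0,0,0,0,0,0.001,0],[0,0,0,0,0,0.002,0],[0,0,0,0,0,0.002,0]])

```text
clock: 5.35
position: [0.6652, 0.013, 0.1186]
ee_rot: [0.704, 0.71, -0.0, -0.0]
ft_force: [0.7, -0.2, 0.2]
grip_width: 0.001
```

Run:
```python
from h import *
o=manip.get_obs();print(o['position'],o['ft_force'],o['tau'].round(2))
im=cams.camera('side'); print(proj('side',o['position']))
cv2.imwrite('pics/s3.png',cv2.resize(im[110:210,260:380,::-1],None,fx=6,fy=6,interpolation=cv2.INTER_CUBIC))
```

```text
[0.66523274 0.01303888 0.11859479] [ 0.68154286 -0.24225922  0.15707668] [ 3.000e-02 -6.663e+01  1.003e+01 -3.658e+01  1.000e-02 -4.000e-02
  1.000e-02]
[[318.78382418 186.0940777 ]]
```

View pics/s3.png

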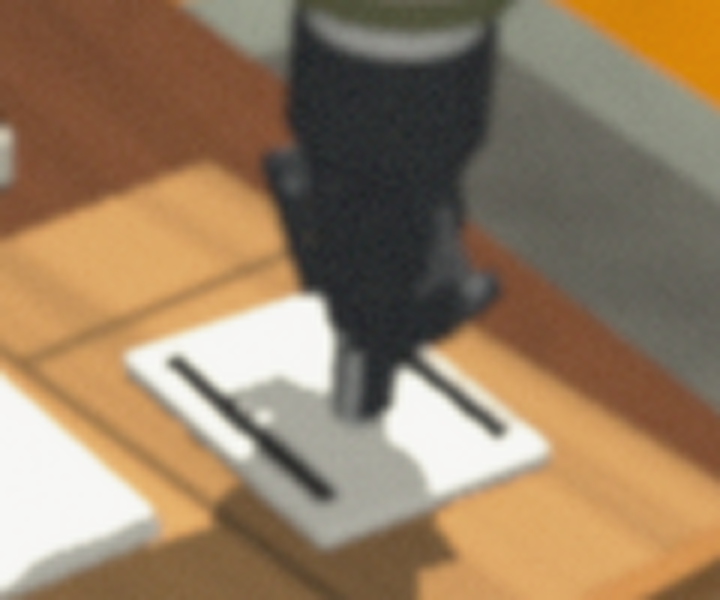

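>>> move_arm(moves=[[0,0,0,0,0,0.001,0],[0,0,0,0,0,0.001,0],[0,0,0,0,0,0.002,0],[0,0,0,0,0,0.002,0],[0,0,0,0,0,0.003,0],[0,0,0,0,0,0.003,0]])

```text
clock: 6.0
position: [0.6655, 0.0131, 0.1181]
ee_rot: [0.704, 0.71, 0.001, 0.0]
ft_force: [-8.0, 1.0, 19.2]
grip_width: -0.0
```

Contact came at a reported z of about 0.1183, so the real tips sit about 20.5 mm behind the reported TCP. I'll go back behind the tail and push at the correct height.

>>> move_arm(moves=[[0,0,0,0,0,-0.03,0],[0,0,0,-0.045,0,-0.03,0],[0,0,0,-0.095,0,-0.03,0],[0,0,0,-0.095,0,-0.03,0],[0,0,0,-0.095,0,-0.01,0],[0,0,0,-0.095,0,0.0,0],[0,0,0,-0.095,0,0.002,0],[0,0,0,-0.095,0,0.002,0],[0,0,0,-0.085,0,0.002,0],[0,0,0,-0.075,0,0.002,0]])

```text
clock: 7.0
position: [0.6664, -0.061, 0.1145]
ee_rot: [0.704, 0.71, 0.0, 0.0]
ft_force: [-0.3, 0.2, -0.6]
grip_width: 0.003
```

>>> move_arm(moves=[[0,0,0,0.01,0,0,0],[0,0,0,0.02,0,0,0],[0,0,0,0.03,0,0,0],[0,0,0,0.04,0,0,0],[0,0,0,0.05,0,0,0],[0,0,0,0.06,0,0,0],[0,0,0,0.07,0,0,0],[0,0,0,0.08,0,0,0],[0,0,0,0.09,0,0,0],[0,0,0,0.1,0,0,0]])

```text
clock: 8.0
position: [0.6651, 0.0388, 0.1138]
ee_rot: [0.704, 0.71, -0.0, 0.0]
ft_force: [0.3, -3.3, 2.5]
grip_width: -0.003
```

```bash
cat >> h.py <<'E'
def side_board(lo=(240,100),hi=(380,230),im=None):
    im=cams.camera('side') if im is None else im
    h=cv2.cvtColor(im,cv2.COLOR_RGB2HSV); m=((h[...,1]<60)&(h[...,2]>90)).astype(np.uint8)
    return im,m
E
python3 - <<'E'
from h import *
im=cams.camera('side'); print(manip.get_obs()['position'])
cv2.imwrite('pics/s4.png',cv2.resize(im[100:220,220:380,::-1],None,fx=5,fy=5,interpolation=cv2.INTER_CUBIC))
E
```

```text
[0.66500202 0.04139927 0.11362043]
```

View pics/s4.png

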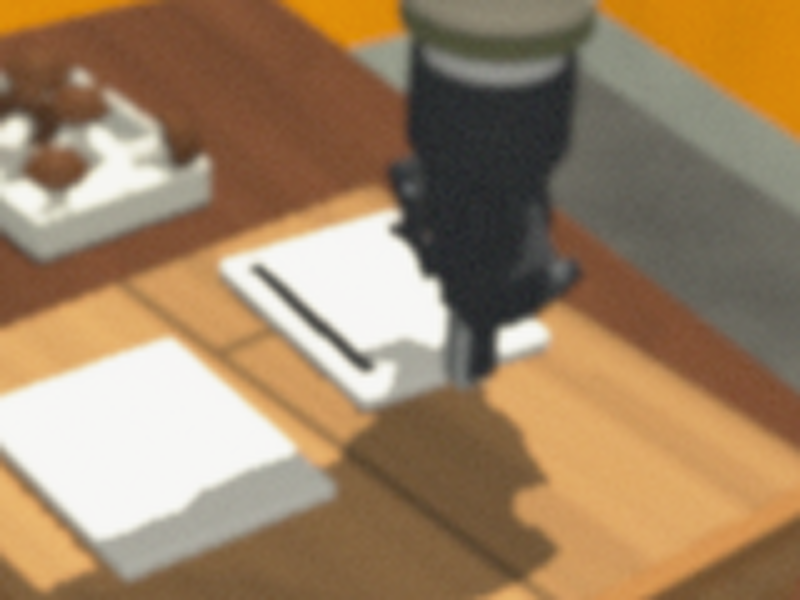

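Run:
```python
from h import *
W=plane('side',[(294,180.2),(329.6,167.5),(264.4,152.2)],.139);print(W.round(3).tolist(),st(W).round(3).tolist())
```

```text
[[0.61, 0.039, 0.139], [0.716, 0.042, 0.139], [0.61, 0.182, 0.139]] [[0.027, -0.17], [0.132, -0.179], [0.045, -0.027]]
```

>>> move_arm(moves=[[0,0,0,0.01,0,0,0],[0,0,0,0.02,0,0,0],[0,0,0,0.03,0,0,0],[0,0,0,0.04,0,0,0],[0,0,0,0.05,0,0,0],[0,0,0,0.06,0,0,0],[0,0,0,0.068,0,0,0],[0,0,0,0.074,0,0,0],[0,0,0,0.079,0,0,0],[0,0,0,0.079,0,0,0]])

```text
clock: 9.05
position: [0.6642, 0.1181, 0.1137]
ee_rot: [0.704, 0.711, 0.0, -0.0]
ft_force: [0.1, 0.0, 0.3]
grip_width: -0.003
```

Run:
```python
from h import *
o=manip.get_obs();print(o['position'],o['joint_pos'].round(2))
```

```text
[0.66424636 0.1181186  0.11367668] [-0.56  0.53  0.44  1.45 -0.23  1.21  1.5 ]
```

>>> move_arm(moves=[[0,0,0,-0.008,0,0,0],[0,0,0,-0.008,0,-0.05,0],[0,0,0,-0.008,0,-0.1,0.03],[0,0,0,0.03,0,-0.13,0.03],[0,0,0,0.08,0,-0.14,0.03],[0,0,0,0.13,0,-0.14,0.05],[0,-8,0,0.18,0,-0.14,0.05],[0,-16,0,0.23,0,-0.14,0.05],[0,-24,0,0.26,0,-0.14,0.05],[0,-32,0,0.28,0,-0.14,0.05]])

```text
clock: 10.05
position: [0.6629, 0.3876, 0.2538]
ee_rot: [0.684, 0.688, -0.171, 0.172]
ft_force: [5.5, -4.0, 1.6]
grip_width: 0.587
```

Run:
```python
from h import *
o=manip.get_obs();print(o['position'],o['joint_pos'].round(2),R.from_quat(o['ee_rot']).as_matrix().round(2).tolist())
im=cams.camera('top'); cv2.imwrite('pics/t5.png',cv2.resize(im[100:300,120:350,::-1],None,fx=3,fy=3,interpolation=cv2.INTER_CUBIC))
rel([.664,.36,.2],tilt=-60)
```

```text
[0.66290537 0.3875634  0.25380743] [-0.89  1.06  0.64  0.41 -0.13  2.01  1.07] [[-0.01, 1.0, 0.0], [0.88, 0.01, -0.47], [-0.47, 0.0, -0.88]]
row [-0.1, -30.9, 0.5] [-0.0082, 0.0023, 0.0536] z [ 0.01 -0.87 -0.5 ]
```

View pics/t5.png

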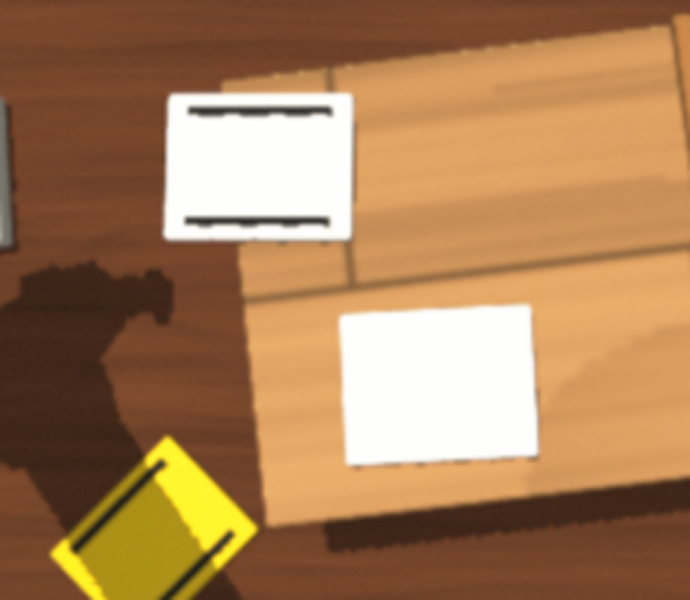

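The board now sits straight over the edge: lip at px 175, edge at px 198, tail at px 237, an overhang of roughly 50 mm. Joint 6 is close to its limit with the tool tilted toward -y. I'll yaw the approach so the tool comes partly from the robot's side.

```bash
cat >> h.py <<'E'
def tool(phi,psi):
    f,s=np.radians([phi,psi]); z=np.array([np.sin(s),-np.cos(s)*np.cos(f),-np.cos(s)*np.sin(f)]);x=np.array([0,np.sin(f),-np.cos(f)])
    return R.from_matrix(np.c_[x,np.cross(z,x),z])
OFF=.0205
def lowface(L,phi,psi,w,d,gap,back=0):
    """reported TCP so that the +x finger's inner face is gap outside point L, L being d behind the tip"""
    T=tool(phi,psi);x,_,z=T.as_matrix().T
    return T,np.array(L)+z*(d+OFF-back)+x*(gap-w/2)
def row(T,p,o=None):
    o=o or manip.get_obs();Rc=R.from_quat(o['ee_rot'])
    print('row',np.degrees((Rc.inv()*T).as_rotvec()).round(1).tolist(),Rc.inv().apply(p-o['position']).round(4).tolist(),'pos',p.round(4))
E
python3 - <<'E'
from h import *
b=np.array([(168,94),(352,94),(352,240),(165,240)])/3+[120,100]-.3
W=plane('top',b,.139);print(W.round(4).tolist(),st(W).round(4).tolist())
L=(W[0]+W[3])/2;print('lip',L,st(L),'tail',(W[1]+W[2])/2)
L[2]=.13
for psi in(35,):
  T,p=lowface(L,30,psi,.05,.018,.008,back=.07);row(T,p)
  T,p=lowface(L,30,psi,.05,.018,.008);row(T,p)
E
```

```text
[[0.7196, 0.2673, 0.139], [0.7204, 0.1268, 0.139], [0.6092, 0.1239, 0.139], [0.6076, 0.2649, 0.139]] [[0.1638, 0.0437], [0.1471, -0.0957], [0.0364, -0.0848], [0.0524, 0.0553]]
lip [0.66361185 0.26610652 0.139     ] [0.10812839 0.04951195] tail [0.66477376 0.12534533 0.139     ]
row [-33.8, -30.2, -8.6] [-0.0573, -0.0171, 0.1295] pos [0.6455 0.28   0.1576]
row [-33.8, -30.2, -8.6] [-0.0873, 0.0226, 0.1788] pos [0.6857 0.2303 0.129 ]
```

>>> move_arm(moves=[[-8,-7,-2,-0.02,-0.03,0.02,0.05],[-14,-13,-4,-0.02,-0.04,0.03,0.05],[-20,-18,-5,-0.03,-0.05,0.04,0.05],[-27,-24,-7,-0.04,-0.05,0.06,0.05],[-34,-30,-9,-0.05,-0.05,0.08,0.05],[-34,-30,-9,-0.05,-0.05,0.09,0.05],[-34,-30,-9,-0.057,-0.03,0.11,0.05],[-34,-30,-9,-0.057,-0.02,0.12,0.05],[-34,-30,-9,-0.057,-0.017,0.12,0.05]])

```text
clock: 11.0
position: [0.6486, 0.2749, 0.175]
ee_rot: [0.487, 0.688, -0.148, 0.517]
ft_force: [0.5, -1.0, 1.0]
grip_width: 0.59
```

Run:
```python
from h import *
o=manip.get_obs();print(o['position'],o['joint_pos'].round(2),R.from_quat(o['ee_rot']).as_matrix().round(2).tolist(),o['ft_force'])
L=[.6636,.266,.13]
T,p=lowface(L,30,35,.05,.018,.008,back=.04);row(T,p)
```

```text
[0.64856402 0.27487745 0.17497091] [-1.52  0.9   0.89  1.52  0.51  1.2   0.86] [[0.01, 0.82, 0.57], [0.52, 0.48, -0.71], [-0.86, 0.3, -0.42]] [ 0.50497229 -1.04879697  0.9825771 ]
row [-0.4, -0.6, -1.1] [0.0171, -0.0051, 0.0321] pos [0.6627 0.2586 0.1453]
```

Run:
```python
from h import *
L=[.6636,.266,.13]
T,p=lowface(L,10,35,.05,.018,.018,back=.06);row(T,p)
```

```text
row [-0.5, -17.0, -12.5] [0.0338, -0.0048, 0.0111] pos [0.6513 0.2821 0.14  ]
```

>>> move_arm(moves=[[0,-4,-3,0.01,-0.002,0.0,0.05],[0,-8,-6,0.02,-0.003,0.0,0.05],[0,-12,-9,0.03,-0.004,0.005,0.05],[0,-17,-12.5,0.034,-0.005,0.011,0.05],[0,-17,-12.5,0.034,-0.005,0.011,0.05],[0,-17,-12.5,0.034,-0.005,0.011,0.05]])

```text
clock: 11.6
position: [0.6515, 0.2844, 0.1414]
ee_rot: [0.383, 0.653, -0.271, 0.594]
ft_force: [0.6, -0.2, 0.4]
grip_width: 0.587
```

Run:
```python
from h import *
o=manip.get_obs();M=R.from_quat(o['ee_rot']).as_matrix();print(o['position'],o['joint_pos'].round(2),M.round(2).tolist(),o['ft_force'],o['grip_width'])
t=o['position']-.0205*M[:,2]
for n in('side','top'):print(n,proj(n,[o['position'],t,t+M[:,0]*.025,t-M[:,0]*.025]).round(1).tolist())
a=cams.camera('side');b=cams.camera('top')
r=lambda i:cv2.resize(i[:,:,::-1],(400,400),interpolation=cv2.INTER_CUBIC)
cv2.imwrite('pics/g6.png',np.hstack([r(a[90:190,220:320]),r(b[110:210,130:230])]))
```

```text
[0.65149463 0.28442349 0.14141811] [-1.5   1.16  0.85  1.39  0.59  1.35  0.93] [[0.0, 0.82, 0.57], [0.18, 0.56, -0.81], [-0.98, 0.1, -0.15]] [ 0.62715779 -0.18175111  0.42854551] 0.5873444555662904
side [[259.2, 130.6], [252.6, 128.1], [252.0, 135.2], [253.3, 120.8]]
top [[166.7, 160.2], [158.8, 165.0], [160.3, 167.0], [157.3, 162.9]]
```

View pics/g6.png

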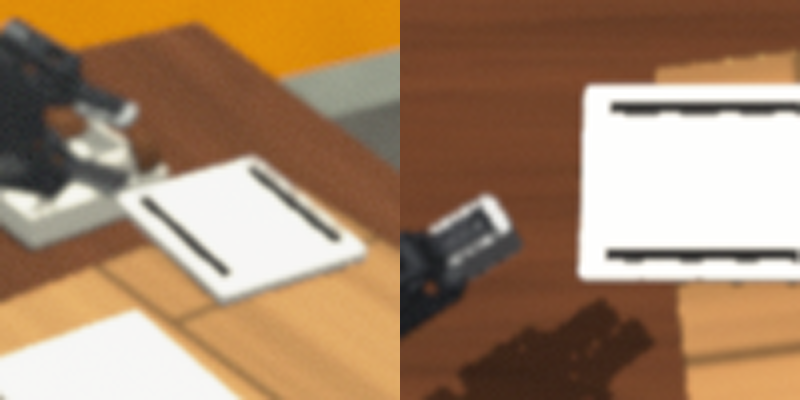

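>>> move_arm(moves=[[0,0,0,0,0,0.03,0.05],[0,0,0,0,0,0.06,0.05],[0,0,0,0,0,0.075,0.05],[0,0,0,0,0,0.075,0.035],[0,0,0,0,0,0.075,0.025]], grip_force=25)

```text
clock: 12.2
position: [0.6931, 0.2252, 0.1298]
ee_rot: [0.382, 0.654, -0.271, 0.595]
ft_force: [0.1, -0.9, 0.2]
grip_width: 0.294
```

Run:
```python
from h import *
o=manip.get_obs();print(o['position'],o['ft_force'],o['grip_width'],R.from_quat(o['ee_rot']).inv().apply([0,0,.02]))
```

```text
[0.6930698  0.22523837 0.12982063] [ 0.06591052 -0.9017876   0.18255984] 0.29426419327280856 [-0.01968348  0.00199957 -0.00292613]
```

>>> move_arm(moves=[[0,0,0,-0.008,0,-0.001,0.025],[0,0,0,-0.016,0,-0.001,0.025],[0,0,0,-0.024,0,-0.001,0.02],[0,0,0,-0.024,0,-0.001,0.012],[0,0,0,-0.024,0,-0.001,0.0],[0,0,0,-0.024,0,-0.001,0.0],[0,0,0,-0.024,0,-0.001,0.0],[0,0,0,-0.024,0,-0.001,0.0]], grip_force=40)

```text
clock: 13.0
position: [0.6925, 0.2209, 0.1527]
ee_rot: [0.381, 0.654, -0.272, 0.595]
ft_force: [0.3, 0.7, -0.4]
grip_width: 0.091
```

Run:
```python
from h import *
o=manip.get_obs();print(o['position'],o['ft_force'],o['grip_width'],o['joint_pos'].round(2))
a=cams.camera('side');b=cams.camera('top')
r=lambda i:cv2.resize(i[:,:,::-1],(400,400),interpolation=cv2.INTER_CUBIC)
cv2.imwrite('pics/g7.png',np.hstack([r(a[80:200,220:340]),r(b[100:220,130:250])]))
```

```text
[0.69253337 0.22088203 0.15266514] [ 0.31586103  0.67990132 -0.44698301] 0.09093566554201106 [-1.44  1.13  0.89  1.47  0.64  1.23  0.93]
```

View pics/g7.png

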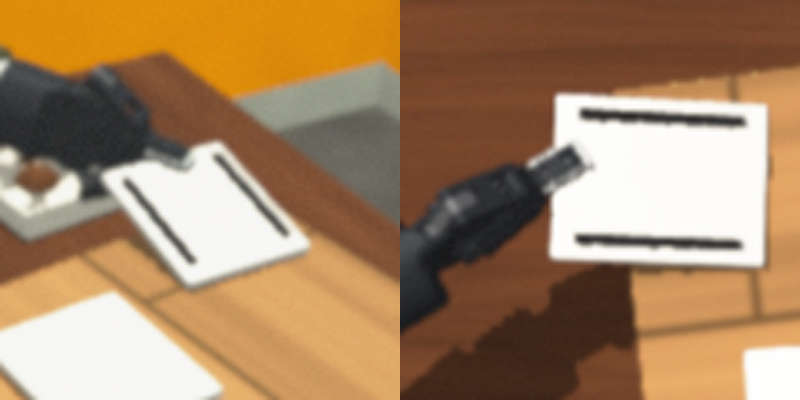

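The lip is gripped, with an 8 mm opening reading. Next I'll lift slightly and swing the board about its tail.

```bash
cat >> h.py <<'E'
def swing(phi0,angs,dtail,o=None):
    """rows rotating rigidly about world x from phi0 to angs; tail point (0.1 m+...) moves by dtail"""
    o=o or manip.get_obs();Rc=R.from_quat(o['ee_rot']);z=Rc.as_matrix()[:,2]
    f=np.radians(phi0);lip=o['position']-.04*z; tail=lip-.14*np.array([0,np.cos(f),np.sin(f)])
    print('tail',tail,st(tail))
    for a,d in zip(angs,dtail):
        Q=R.from_rotvec([np.radians(a-phi0),0,0]);p=tail+np.array(d)+Q.apply(o['position']-tail)
        print(np.r_[np.degrees((Rc.inv()*Q*Rc).as_rotvec()).round(1),Rc.inv().apply(p-o['position']).round(3)].tolist(),p.round(3))
E
python3 - <<'E'
from h import *
swing(9,[9,17,25,33,41,49,57,65,73,81],[[0,0,.02]]+[[0,0,.035]]*9)
E
```

```text
tail [0.6697353  0.1148452  0.13660592] [ 0.0953456  -0.10133262]
[0.0, 0.0, 0.0, -0.02, 0.002, -0.003] [0.693 0.221 0.173]
[-0.0, 6.6, 4.6, -0.049, 0.003, -0.005] [0.693 0.218 0.202]
[-0.0, 13.1, 9.1, -0.064, 0.001, -0.002] [0.693 0.212 0.216]
[-0.1, 19.7, 13.7, -0.078, -0.001, 0.002] [0.693 0.205 0.229]
[-0.1, 26.3, 18.3, -0.092, -0.005, 0.007] [0.693 0.196 0.241]
[-0.1, 32.8, 22.8, -0.104, -0.01, 0.014] [0.693 0.186 0.252]
[-0.1, 39.4, 27.4, -0.115, -0.016, 0.022] [0.693 0.174 0.261]
[-0.1, 46.0, 32.0, -0.124, -0.022, 0.032] [0.693 0.161 0.268]
[-0.1, 52.6, 36.5, -0.132, -0.03, 0.042] [0.693 0.147 0.274]
[-0.2, 59.1, 41.1, -0.138, -0.038, 0.054] [0.693 0.132 0.277]
```

>>> move_arm(moves=[[0,0,0,-0.02,0.002,-0.003,0],[0,6.6,4.6,-0.049,0.003,-0.005,0],[0,13.1,9.1,-0.064,0.001,-0.002,0],[0,19.7,13.7,-0.078,-0.001,0.002,0],[0,26.3,18.3,-0.092,-0.005,0.007,0],[0,32.8,22.8,-0.104,-0.01,0.014,0],[0,39.4,27.4,-0.115,-0.016,0.022,0],[0,46,32,-0.124,-0.022,0.032,0],[0,52.6,36.5,-0.132,-0.03,0.042,0],[0,59.1,41.1,-0.138,-0.038,0.054,0]], grip_force=80)

```text
clock: 14.1
position: [0.6925, 0.1298, 0.2787]
ee_rot: [0.66, 0.687, 0.166, 0.255]
ft_force: [0.8, 0.2, -1.8]
grip_width: 0.085
```

Run:
```python
from h import *
o=manip.get_obs();M=R.from_quat(o['ee_rot']).as_matrix();print(o['position'],o['ft_force'],o['grip_width'],o['joint_pos'].round(2),M.round(2).tolist())
f=np.degrees(np.arctan2(M[1,0],-M[2,0]));print('phi',f)
swing(f,[81,89,97,105,113,121,129,137,145],[[0,0,.0]]*9)
```

```text
[0.69252655 0.12976593 0.27871346] [ 0.76808237  0.20932588 -1.81333314] 0.0849387422547871 [-1.37  0.1   1.02  1.79  0.33  0.79  1.06] [[0.0, 0.82, 0.57], [0.99, 0.07, -0.11], [-0.13, 0.57, -0.81]]
phi 82.4624766906798
tail [0.66972684 0.11572431 0.17250362] [ 0.09544681 -0.10045932]
[-0.0, -1.2, -0.8, 0.003, -0.0, 0.0] [0.693 0.132 0.278]
[0.0, 5.4, 3.7, -0.012, -0.0, 0.001] [0.693 0.118 0.28 ]
[0.0, 11.9, 8.3, -0.027, -0.002, 0.003] [0.693 0.103 0.279]
[0.0, 18.5, 12.8, -0.041, -0.005, 0.007] [0.693 0.088 0.276]
[0.0, 25.1, 17.4, -0.054, -0.008, 0.012] [0.693 0.074 0.271]
[0.0, 31.7, 22.0, -0.067, -0.013, 0.019] [0.693 0.061 0.264]
[0.0, 38.2, 26.5, -0.078, -0.019, 0.028] [0.693 0.048 0.256]
[0.0, 44.8, 31.1, -0.087, -0.026, 0.037] [0.693 0.037 0.246]
[0.0, 51.4, 35.6, -0.095, -0.033, 0.047] [0.693 0.028 0.234]
```

>>> move_arm(moves=[[0,5.4,3.7,-0.012,0,0.001,0],[0,11.9,8.3,-0.027,-0.002,0.003,0],[0,18.5,12.8,-0.041,-0.005,0.007,0],[0,25.1,17.4,-0.054,-0.008,0.012,0],[0,31.7,22,-0.067,-0.013,0.019,0],[0,38.2,26.5,-0.078,-0.019,0.028,0],[0,44.8,31.1,-0.087,-0.026,0.037,0],[0,51.4,35.6,-0.095,-0.033,0.047,0],[0,51.4,35.6,-0.095,-0.033,0.047,0]])

```text
clock: 15.0
position: [0.6886, 0.0338, 0.2321]
ee_rot: [0.713, 0.571, 0.406, -0.037]
ft_force: [0.8, 0.5, -1.6]
grip_width: 0.09
```

Run:
```python
from h import *
o=manip.get_obs();M=R.from_quat(o['ee_rot']).as_matrix();print(o['position'],o['ft_force'],o['grip_width'],o['joint_pos'].round(2),M.round(2).tolist())
f=np.degrees(np.arctan2(M[1,0],-M[2,0]));print('phi',f)
swing(f,[145,153,160],[[0,0,.0],[0,0,-.015],[0,0,-.03]])
a=cams.camera('side');b=cams.camera('top')
r=lambda i:cv2.resize(i[:,:,::-1],(400,400),interpolation=cv2.INTER_CUBIC)
cv2.imwrite('pics/g8.png',np.hstack([r(a[60:240,180:360]),r(b[90:270,180:360])]))
```

```text
[0.68861545 0.03384614 0.23207212] [ 0.83389631  0.52802765 -1.62417352] 0.08979661946089038 [-0.61  0.24  0.94  1.91 -1.2   0.98  2.29] [[0.02, 0.84, 0.54], [0.78, -0.35, 0.52], [0.62, 0.41, -0.67]]
phi 128.41203614321407
tail [0.66713153 0.10018491 0.14906088] [ 0.09093438 -0.1155539 ]
[0.3, 14.0, 8.9, -0.03, -0.002, 0.004] [0.689 0.013 0.21 ]
[0.5, 20.7, 13.2, -0.053, -0.011, 0.019] [0.689 0.005 0.182]
[0.6, 26.6, 17.0, -0.074, -0.02, 0.034] [0.689 0.    0.155]
```

View pics/g8.png

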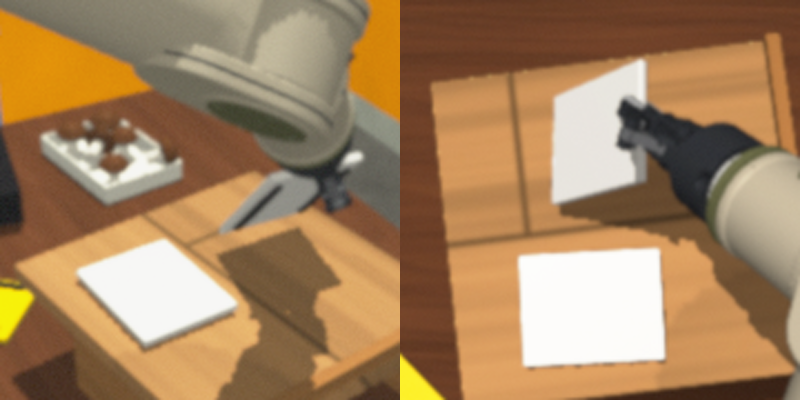

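The board is past vertical, at φ≈130°, with its plain face up, as seen in the top view at (600,130). Joint 5 is near its limit, so I'll shift +y, set the tail down, then ease the lip down on the lower finger.

```bash
cat >> h.py <<'E'
def sh(*ws):
    o=manip.get_obs();Rc=R.from_quat(o['ee_rot'])
    for w in ws: print(w,Rc.inv().apply(w).round(4).tolist())
E
python3 - <<'E'
from h import *
sh([0,.03,0],[0,0,-.01],[0,-.01,0],[.01,0,0])
E
```

```text
[0, 0.03, 0] [0.0235, -0.0105, 0.0154]
[0, 0, -0.01] [-0.0062, -0.0041, 0.0067]
[0, -0.01, 0] [-0.0078, 0.0035, -0.0051]
[0.01, 0, 0] [0.0002, 0.0084, 0.0054]
```

>>> move_arm(moves=[[0,0,0,0.0235,-0.0105,0.0154,0],[0,0,0,0.0235,-0.0105,0.0154,0],[0,0,0,0.0204,-0.0125,0.0188,0],[0,0,0,0.0173,-0.0146,0.0221,0],[0,0,0,0.0173,-0.0146,0.0221,0]])

```text
clock: 15.6
position: [0.6887, 0.0672, 0.2225]
ee_rot: [0.712, 0.572, 0.406, -0.037]
ft_force: [0.6, 0.3, -2.3]
grip_width: 0.087
```

```bash
cat >> h.py <<'E'
def now():
    o=manip.get_obs();M=R.from_quat(o['ee_rot']).as_matrix();print(o['position'].round(4),'F',o['ft_force'].round(1),'w',round(o['grip_width'],3),o['joint_pos'].round(2),'\n',M.round(2).tolist())
    f=np.degrees(np.arctan2(M[1,0],-M[2,0]));print('phi',f.round(1));return f
E
python3 - <<'E'
from h import *
f=now();swing(f,[f],[[0,0,0]]);sh([0,0,-.01],[0,-.01,0],[.01,0,0])
E
```

```text
[0.6887 0.0672 0.2225] F [ 0.6  0.3 -2.3] w 0.087 [-0.66  0.23  0.91  1.94 -1.2   0.91  2.27] 
 [[0.02, 0.84, 0.54], [0.78, -0.34, 0.52], [0.62, 0.41, -0.67]]
phi 128.3
tail [0.66730907 0.13325832 0.13930044] [ 0.09523396 -0.08276067]
[0.0, 0.0, 0.0, 0.0, 0.0, 0.0] [0.689 0.067 0.222]
[0, 0, -0.01] [-0.0062, -0.0041, 0.0067]
[0, -0.01, 0] [-0.0078, 0.0034, -0.0052]
[0.01, 0, 0] [0.0002, 0.0084, 0.0054]
```

>>> move_arm(moves=[[0,0,0,-0.0012,-0.0008,0.0013,0],[0,0,0,-0.0025,-0.0016,0.0027,0],[0,0,0,-0.0037,-0.0025,0.004,0],[0,0,0,-0.0037,-0.0025,0.004,0]])

```text
clock: 16.0
position: [0.689, 0.067, 0.2168]
ee_rot: [0.712, 0.572, 0.406, -0.037]
ft_force: [-0.3, -0.4, -2.1]
grip_width: 0.085
```

>>> move_arm(moves=[[0,0,0,-0.0012,-0.0008,0.0013,0],[0,0,0,-0.0025,-0.0016,0.0027,0],[0,0,0,-0.0037,-0.0025,0.004,0],[0,0,0,-0.0037,-0.0025,0.004,0]])

```text
clock: 16.4
position: [0.6898, 0.0663, 0.2126]
ee_rot: [0.712, 0.571, 0.407, -0.036]
ft_force: [-4.8, -3.3, 6.2]
grip_width: 0.085
```

>>> move_arm(moves=[[0,0,0,0,0,0,0.02],[0,0,0,0,0,0,0.045],[0,0,0,-0.008,0,0.0005,0.045],[0,0,0,-0.018,0,0.001,0.045],[0,0,0,-0.027,-0.001,0.002,0.045],[0,0,0,-0.035,-0.002,0.004,0.045],[0,0,0,-0.043,-0.003,0.006,0.045],[0,0,0,-0.052,-0.0045,0.0085,0.045],[0,0,0,-0.06,-0.007,0.012,0.045],[0,0,0,-0.06,-0.007,0.012,0.045]])

```text
clock: 17.4
position: [0.6881, 0.0281, 0.1617]
ee_rot: [0.713, 0.571, 0.405, -0.037]
ft_force: [-0.5, 0.0, -0.3]
grip_width: 0.528
```

Run:
```python
from h import *
now();sh([0,0,-.01],[0,-.01,0])
a=cams.camera('side');b=cams.camera('top');cv2.imwrite('pics/raw_s9.png',a[:,:,::-1]);cv2.imwrite('pics/raw_t9.png',b[:,:,::-1])
m=white(b);m[:100]=0;m[270:]=0;m[:,:180]=0;m[:,345:]=0
m=cv2.morphologyEx(m,cv2.MORPH_CLOSE,np.ones((5,5)))
for c in cv2.findContours(m,0,2)[0]:
    if cv2.contourArea(c)>300: 
        q=cv2.boxPoints(cv2.minAreaRect(c)); print(cv2.contourArea(c),q.round(1).tolist(),plane('top',q,.145).round(3)[:,:2].tolist())
```

```text
[0.6881 0.0281 0.1617] F [-0.5  0.  -0.3] w 0.528 [-0.25  0.29  0.54  1.95 -1.26  0.88  2.43] 
 [[0.02, 0.84, 0.54], [0.78, -0.34, 0.52], [0.62, 0.41, -0.67]]
phi 128.3
[0, 0, -0.01] [-0.0062, -0.0041, 0.0067]
[0, -0.01, 0] [-0.0078, 0.0034, -0.0052]
3073.5 [[232.8000030517578, 204.39999389648438], [296.29998779296875, 201.1999969482422], [298.79998779296875, 251.3000030517578], [235.3000030517578, 254.5]] [[0.553, 0.131], [0.562, -0.009], [0.452, -0.016], [0.443, 0.123]]
2258.5 [[232.60000610351562, 132.60000610351562], [294.29998779296875, 128.3000030517578], [297.79998779296875, 178.0], [236.10000610351562, 182.3000030517578]] [[0.715, 0.136], [0.726, -0.003], [0.614, -0.012], [0.602, 0.125]]
```

>>> move_arm(moves=[[0,0,0,0,0,-0.01,0.045],[0,0,0,0,0,-0.02,0.045],[0,0,0,0,0,-0.03,0.045],[0,0,0,0,0,-0.045,0.045],[0,0,0,0,0,-0.06,0.045],[0,0,0,0,0,-0.08,0.045],[0,0,0,0,0,-0.1,0.045],[0,0,0,0,0,-0.12,0.045],[0,0,0,0,0,-0.15,0.045],[0,0,0,0,0,-0.15,0.045]])

```text
clock: 18.5
position: [0.6078, -0.0528, 0.2672]
ee_rot: [0.712, 0.57, 0.408, -0.034]
ft_force: [0.3, 0.3, 0.8]
grip_width: 0.527
```

Run:
```python
from h import *
now()
a=cams.camera('side');b=cams.camera('top')
m=white(b);m[:100]=0;m[270:]=0;m[:,:180]=0;m[:,345:]=0
m=cv2.morphologyEx(m,cv2.MORPH_CLOSE,np.ones((5,5)))
for c in cv2.findContours(m,0,2)[0]:
    if cv2.contourArea(c)>300: 
        q=cv2.boxPoints(cv2.minAreaRect(c));W=plane('top',q,.143); print(cv2.contourArea(c),q.round(1).tolist(),W.round(3)[:,:2].tolist(),st(W).round(3).tolist(),W.mean(0),[round(float(np.linalg.norm(W[i]-W[i-1])),4) for i in range(4)])
r=lambda i:cv2.resize(i[:,:,::-1],(400,400),interpolation=cv2.INTER_CUBIC)
cv2.imwrite('pics/f10.png',np.hstack([r(a[80:260,180:360]),r(b[90:270,180:360])]))
```

```text
[ 0.6078 -0.0528  0.2672] F [0.3 0.3 0.8] w 0.527 [-0.2   0.04  0.65  1.96 -0.97  1.05  2.27] 
 [[0.02, 0.84, 0.54], [0.78, -0.35, 0.51], [0.62, 0.42, -0.67]]
phi 128.3
3083.5 [[232.5, 204.5], [296.20001220703125, 201.10000610351562], [298.8999938964844, 251.3000030517578], [235.10000610351562, 254.60000610351562]] [[0.553, 0.132], [0.562, -0.009], [0.453, -0.016], [0.443, 0.123]] [[-0.018, -0.07], [-0.027, -0.211], [-0.137, -0.204], [-0.129, -0.065]] [0.50263367 0.05753105 0.143     ] [0.1106, 0.1412, 0.1101, 0.1398]
2961.5 [[234.89999389648438, 182.0], [236.3000030517578, 133.3000030517578], [299.29998779296875, 135.10000610351562], [297.8999938964844, 183.8000030517578]] [[0.603, 0.128], [0.714, 0.128], [0.711, -0.014], [0.601, -0.012]] [[0.031, -0.08], [0.141, -0.094], [0.12, -0.234], [0.011, -0.219]] [0.65737043 0.05741542 0.143     ] [0.1402, 0.1108, 0.1418, 0.1102]
```

View pics/f10.png

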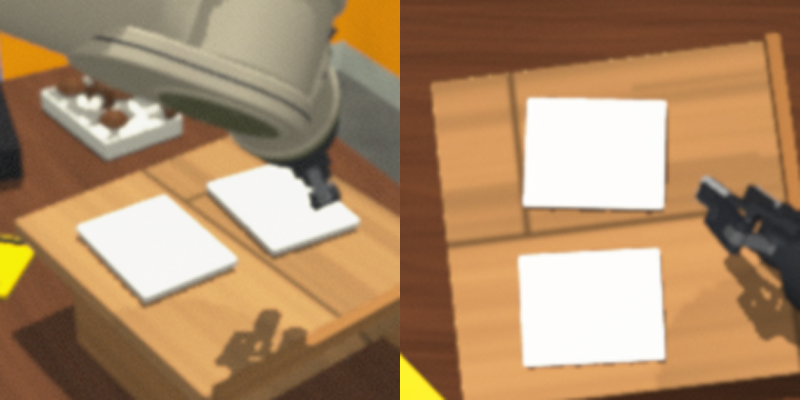

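The board lies flat with its bare face up, wholly on the stand. The other board is at the same pixels as at the start, and the gripper is clear of everything. Handing in.

```bash
python3 -c "
from workcell import manip
print(manip.hand_in())"
```

```text
the job is handed in; nothing more can be done
None
```

The white board is turned over and lies flat on its runners, wholly on the stand. I handed the job in at about 18.5 s; the hand-in gives no verdict.

**What I did**
1. I pushed the board from its tail until the lip was about 49 mm past the open edge.
2. I gripped the part that stuck out from below and above, then swung the board about its tail to about 128°, which is past vertical.
3. I set the tail on the stand, opened the gripper, lowered the hand and backed it away.

**Last checks**
- **Turned board:** bare face up, measuring 110.5 x 141 mm at the expected 13 mm height. Its centre is at x = 0.076 m in the stand frame and 0.157 m inside the open edge.
- **Other board:** at the same pixels as at the start, within about 0.1 px.
- **Gripper:** clear of everything, with force readings at noise level.

**What did not go to plan**
- The real fingertips sit about 20 mm behind the reported TCP. My first push therefore passed over the board, and I found the offset by touching down on it with about 19 N.
- Joint 5 came close to its limit (-1.26 of -1.27), so I could not turn the board past 128° while holding it. It probably slipped off the lower finger and dropped the last bit; it ended flat.

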